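# Kit a power-supply tray, tall capacitor last

## Robot

A 6-joint arm with a two-finger parallel gripper is mounted at the origin on the work surface. World frame = base frame: x ahead of the robot, y to its left, z up, the work surface at z = 0. Lengths are in mm, angles in rad, forces in N, time in s.
With the tool pointing down it reaches from about 400 to 825 mm from the base axis. Payload 7 kg.
Tool frame: the origin (TCP) lies at the very end of the fingers, on their centre line; the grasp point (between the pads) lies 19 mm behind it; z points along the fingers, y is the direction in which the jaws open and shut (so a half turn about z gives the same grasp; the last joint's range is limited). The gripper opens to 88 mm and grips with 3 to 60 N. Pads are 19 mm wide; open, the fingers measure 130 mm over their backs; the gripper's body (78 mm by 193 mm) begins 47 mm behind the grasp point.
Start: joints at [-0.845, 0.359, 0.012, 0, -1.224, -0.288], TCP at [286.136, -611.327, 226.561] pointing down, gripper open.
Joint ranges: [-3.07, 3.07], [-1.43, 2.12], [-1.02, 1.25], [-3.03, 1.67], [-3.05, -0], [-3.03, 3.03]. Speed limits (rad/s): [2.39, 2.39, 3.01, 3.14, 3.14, 3.14].

## Interface

Orientations are given as a unit quaternion [x, y, z, w].
In Python, from plant import bot gives the robot as it stands. Calls block until the motion is done:
- bot.move_ptp(position, orientation): joint-space move of the TCP to a pose.
- bot.line_to(position, velocity=150, ori=None): straight line of the TCP; ori=None keeps the orientation; velocity is the mean speed in mm/s.
- bot.move_joints(angles): joint-space move.
- bot.move_gripper(opening, force=None): finger opening in mm; force is the grip in N (None keeps the last); returns when the fingers have stopped.
- bot.pause(seconds).
- bot.solve_ik(position, orientation): joint angles nearest the present ones, or None.
- bot.read_state(): the state.
- bot.camera(name): name is "scene" or "side" or "wrist"; returns the picture (480x640x3 uint8, red, green, blue); there is no depth.
- bot.get_calibration(name): a dict with "fx", "fy", "cx", "cy" (pixels), "view" (4x4, takes a point from world to camera coordinates); the wrist camera has in their place "T_tool_cam" (4x4, takes a point from camera to tool coordinates, whose origin is the TCP and whose axes are the flange's). Camera axes: x right, y up, looking along -z (the intrinsics and any distortion apply to the point x, -y, -z); pixel columns grow to the right and rows downward; lengths in mm; the calibration is good to about 2 mm. A picture is of the moment at which its call begins: read the wrist's pose just before it. get_calibration takes no time and is no camera call.
A pose or a line that the arm cannot do raises bot.Unreachable and nothing moves.
- bot.close_job(): hands the job in, once; it reports no verdict.
The state is a dict: "t": time; "joint_pos": joint angles; "qvel": joint speeds; "tau": joint torques, N m; "tcp_pos": TCP position; "eef_rot": TCP orientation; "contact_force": force on the tool from outside, world axes, zero at the start; "moment": the same for the moment, N m; "width": finger opening in mm.
Only numpy, scipy, OpenCV 4.12 (cv2) and the standard library are available. Lean on these libraries where they do the work, as an engineer would, in place of code of your own. Each camera call takes 0.05 s, during which the arm holds its last target.

## Task

Load the grey kit tray for the next power-supply build. First lay the finned heat sink flat, fins up, on the floor of the tray's larger compartment and let go of it; only then stand the tall capacitor upright on the floor of the smaller compartment, so that it is never in the way of the low part. Leave the short capacitor where it stands.

Things in the scene. Friction and masses are not known exactly. Their poses are not given: they have to be found in the camera images.
- tray: Open grey plastic kit tray, fixed, at any yaw: 148 (x) by 108 mm (y), 18 high, walls and floor 4 mm. Origin: centre of underside, z up. A 4 mm full-height divider along y makes a larger compartment, 76 by 100 mm (x -70 to +6, y -50 to +50, centre x = -32), and a smaller, 60 mm square (x +10 to +70, y -30 to +30, centre x = +40), solid to the rim at both its ends. Their floors are at z = 4 mm.
- heat_sink: Bare aluminium heat sink lying flat on the bench, fins up: 52 mm long (its x, along the fins), 36 mm wide (its y), 28 mm high; six upright fins on a 5 mm base, the two outer fins form its flat long sides, which can be gripped. About 80 g. Origin: centre of the underside, z up.
- tall_capacitor: Tall can capacitor, a plain upright cylinder with black sleeve and aluminium top, 40 mm in diameter and 100 mm high, with two 5 mm terminal stubs on top (look only, nothing to feel); stands on the bench. About 0.18 kg. Origin: centre of the underside, z (its axis) up.
- short_capacitor: Short can capacitor, the same 40 mm diameter and look as the tall one but only 50 mm high; stands on the bench and must be left alone. Origin: centre of the underside, z (its axis) up.
Not all that is in view belongs to the job. Leave any pink, purple or turquoise look-alike of the heat_sink alone.

How it is judged:
By the outcome, as a careful person would: the job done as asked, in the order asked, and still so for the second after the job is handed in, with the robot touching nothing.
It also fails if it takes over 53 s, if anything falls off the work surface, if the arm or the gripper's body presses on something with over 40 N, if the wrist force passes 120 N, or if a joint passes its speed limit or range.

## Working session

There is one attempt and no reset: what is moved stays moved. The work goes in short steps, each a Python script; the robot and the scene stay as the last script left them, time stands still between calls to the robot, and variables do not carry over. Pictures are saved under pics/ and viewed, and the job is handed in when it is done.

```bash
ls; mkdir -p pics; python3 - <<'E'
from plant import bot
import cv2, numpy as np
np.set_printoptions(precision=4,suppress=True)
for n in ("scene","side","wrist"):
    im=bot.camera(n); cv2.imwrite(f"pics/{n}0.png",im[:,:,::-1])
    print(n,bot.get_calibration(n))
print(bot.read_state())
E
```

```text
pics
scene {'fx': 465.04745258681214, 'fy': 465.04745258681214, 'cx': 322.02800722072647, 'cy': 240.4090695393502, 'view': array([[   -0.6878,     0.7259,    -0.0051,   343.6632],
       [   -0.4341,    -0.4056,     0.8044,   215.3879],
       [    0.5819,     0.5555,     0.594 , -1026.0464],
       [    0.    ,     0.    ,     0.    ,     1.    ]])}
side {'fx': 623.4418783963088, 'fy': 623.4418783963088, 'cx': 326.0313003818206, 'cy': 239.25383204371047, 'view': array([[  -0.7281,   -0.6854,    0.0118,  429.2867],
       [   0.5239,   -0.5454,    0.6542, -281.6513],
       [  -0.442 ,    0.4825,    0.7562, -760.5373],
       [   0.    ,    0.    ,    0.    ,    1.    ]])}
wrist {'fx': 352.819938977463, 'fy': 352.819938977463, 'cx': 323.78327084257705, 'cy': 232.37905154943007, 'T_tool_cam': array([[   0.0001,    0.959 ,    0.2835,   77.5922],
       [   1.    ,   -0.0003,    0.0008,   -0.5476],
       [   0.0009,    0.2835,   -0.959 , -157.7409],
       [   0.    ,    0.    ,    0.    ,    1.    ]])}
{'t': 0.15, 'joint_pos': array([-0.8449,  0.3592,  0.0112, -0.0002, -1.2241, -0.2881]), 'qvel': array([-0.0001, -0.0024,  0.0017,  0.0025, -0.0013,  0.001 ]), 'tau': array([ -0.0025, -58.3273,  29.329 ,   7.001 ,   0.0089,  -0.0001]), 'tcp_pos': array([ 285.9674, -611.0118,  225.8157]), 'eef_rot': array([-0.2171,  0.9761,  0.0006, -0.0002]), 'contact_force': array([-0.5162,  0.6384, -0.1004]), 'moment': array([0.0281, 0.0073, 0.0049]), 'width': 87.61905413650173}
```

View pics/scene0.png

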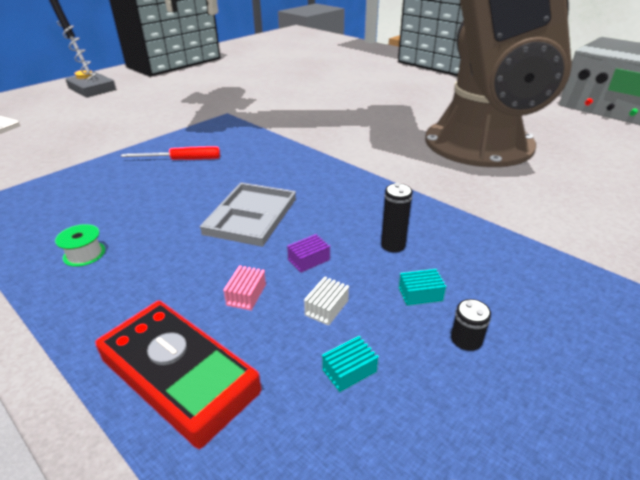

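View pics/side0.png

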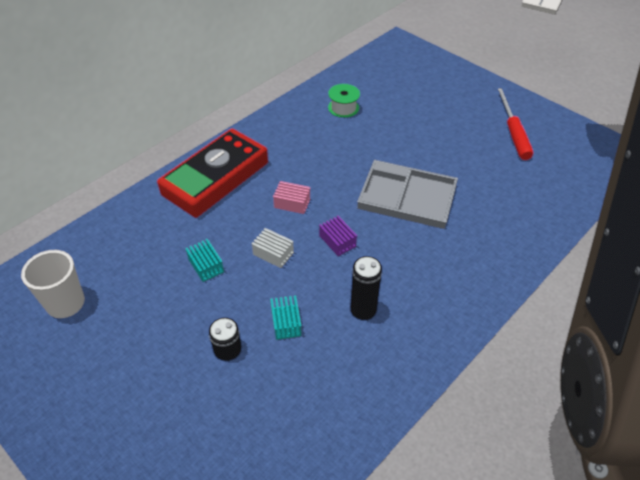

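View pics/wrist0.png

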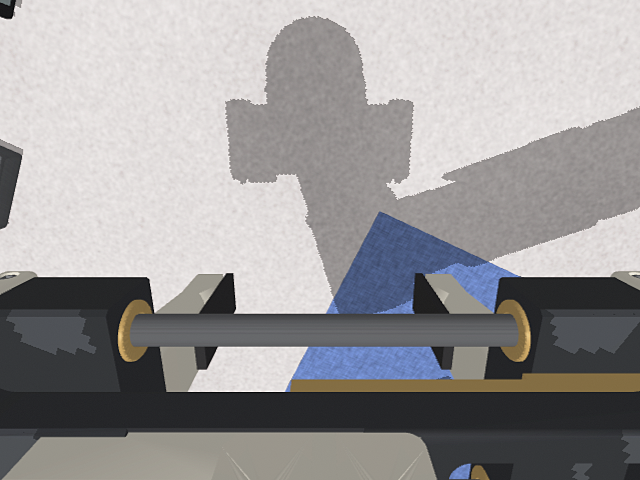

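```bash
cat > h.py <<'E'
import numpy as np, cv2
from plant import bot
np.set_printoptions(precision=3,suppress=True)
def cam(n):
    c=bot.get_calibration(n); K=np.array([[c['fx'],0,c['cx']],[0,c['fy'],c['cy']],[0,0,1]])
    return K, (np.array(c['view']) if 'view' in c else np.array(c['T_tool_cam']))
def wview(st):
    from scipy.spatial.transform import Rotation as R
    T=np.eye(4);T[:3,:3]=R.from_quat(st['eef_rot']).as_matrix();T[:3,3]=st['tcp_pos']
    return np.linalg.inv(T@np.array(bot.get_calibration('wrist')['T_tool_cam']))
def proj(P,n,V=None):
    K,v=cam(n); V=v if V is None else V
    P=np.atleast_2d(P); c=P@V[:3,:3].T+V[:3,3]; c=c*[1,-1,-1]; u=c@K.T
    return u[:,:2]/u[:,2:]
def unproj(uv,z,n,V=None):
    K,v=cam(n); V=v if V is None else V
    uv=np.atleast_2d(np.asarray(uv,float)); d=np.c_[uv,np.ones(len(uv))]@np.linalg.inv(K).T*[1,-1,-1]
    d=d@V[:3,:3]; o=-V[:3,:3].T@V[:3,3]
    z=np.broadcast_to(z,len(uv)); return o+d*((z-o[2])/d[:,2])[:,None]
E
python3 - <<'E'
from h import *
a=cv2.imread('pics/scene0.png');b=cv2.imread('pics/side0.png')
up=lambda i:cv2.resize(i,(400,300),interpolation=cv2.INTER_CUBIC)
x=np.vstack([np.hstack([up(a[175:250,195:295]),up(a[265:340,280:380])]),np.hstack([up(b[155:230,355:455+0]),up(b[210:285,230:330])])])
cv2.imwrite('pics/crop0.png',x)
E
```

```text
(no output)
```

View pics/crop0.png

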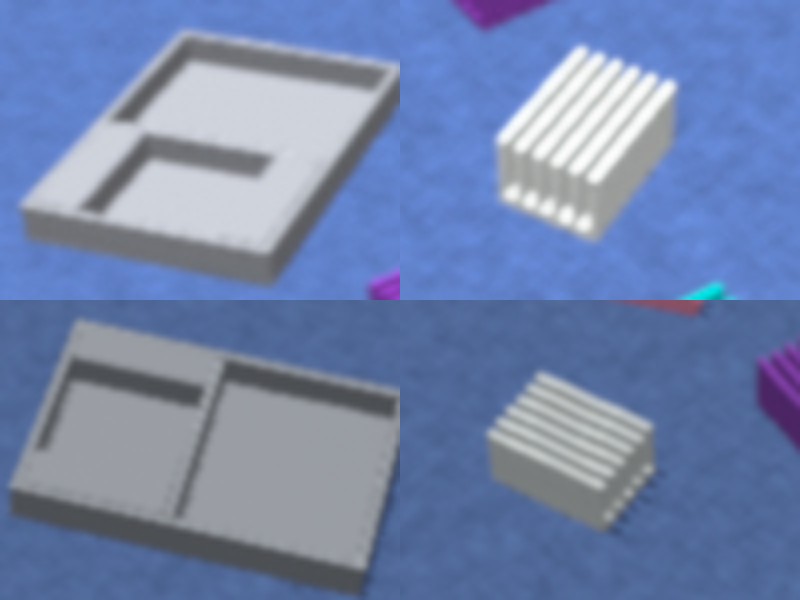

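```bash
python3 - <<'E'
from h import *
from scipy.optimize import least_squares
t={'scene':[(240,183),(295,191.2),(263,238.2),(200.5,226.8)],'side':[(374.5,160),(357.5,201.8),(445.5,222.5),(458,176)]}
h={'scene':[(325,276.8),(348.8,285.5),(329.2,310.5),(304.5,300)],'side':[(265,228),(293,241.8),(280.8,256.8),(252.5,243.8)]}
for nm,d,z in(('tray',t,18),('hs',h,28)):
  for n in d:
    P=unproj(d[n],z,n);e=np.diff(np.vstack([P,P[:1]]),axis=0)
    print(nm,n,P[:,:2].mean(0));print(P[:,:2].tolist(),np.linalg.norm(e,axis=1),np.arctan2(e[:,1],e[:,0]))
print('tall',unproj([(398.5,191)],98,'scene'),unproj([(367,267)],98,'side'))
print('short',unproj([(473,311)],48,'scene'),unproj([(224,331)],48,'side'))
for n,l in(('scene',[(245,287),(308,252),(423,286),(350,362)]),('side',[(292,197),(338,235),(286,317),(205,260)])): print(unproj(l,14,n))
E
```

```text
tray scene [ 531.221 -135.742]
[[489.5938593498156, -216.09275469229596], [441.4630815407167, -121.14816846376078], [573.0782179931502, -54.902366781746935], [620.7474481197273, -150.8249518266918]] [106.447 147.347 107.114 146.496] [ 2.04   0.466 -1.11  -2.68 ]
tray side [ 530.473 -139.502]
[[619.1533983429133, -155.376721336525], [572.9093640866853, -57.68245706420436], [440.5126633173989, -120.90827314599409], [489.31580829668127, -224.04161947513109]] [108.086 146.719 114.097 146.876] [ 2.013 -2.696 -1.129  0.486]
hs scene [603.282 107.219]
[[582.2263940416948, 83.89200225340824], [573.5634669583521, 118.55152483410774], [624.8028124009439, 130.91245534375395], [632.5361954818898, 95.51803448129664]] [35.726 52.709 36.229 51.636] [ 1.816  0.237 -1.356 -2.914]
hs side [602.919 105.366]
[[633.2439174179337, 93.25646622882152], [581.5236616892059, 82.97709543571261], [573.6394721087412, 116.57443794546248], [623.2694004581533, 128.65646954528626]] [52.732 34.51  51.079 36.778] [-2.945  1.801  0.239 -1.296]
tall [[432.254  87.995  98.   ]] [[434.213  86.534  98.   ]]
short [[525.229 267.513  48.   ]] [[524.152 267.751  48.   ]]
[[659.767   8.179  14.   ]
 [546.819  16.056  14.   ]
 [493.674 182.555  14.   ]
 [658.282 194.016  14.   ]]
[[661.433   6.668  14.   ]
 [549.152  15.602  14.   ]
 [497.804 180.466  14.   ]
 [660.94  193.204  14.   ]]
```

Candidates in scene view: silver (327,300), teal (423,286) and (350,362), purple (308,252), pink (245,287). The silver one is the bare aluminium sink (crop confirms: six fins, up). The tall capacitor is at (397,220), and the short one, which I leave alone, is at (471,325). I'll check from the wrist while hovering.

```bash
cat >> h.py <<'E'
from scipy.spatial.transform import Rotation as R
def quat(a):
    """tool down, jaw axis at world angle a (mod pi), picks the half-turn with the smaller wrist angle"""
    out=[]
    for b in (a,a+np.pi):
        y=np.array([np.cos(b),np.sin(b),0]);z=np.array([0,0,-1.]);x=np.cross(y,z)
        out.append(R.from_matrix(np.c_[x,y,z]).as_quat())
    return out
def best(p,a):
    c=[(abs(j[5]),q) for q in quat(a) if (j:=bot.solve_ik(p,q)) is not None]
    return min(c,key=lambda t:t[0])[1]
E
python3 - <<'E'
from h import *
p=[603,106,200]; q=best(p,0.23+np.pi/2); print(bot.solve_ik(p,q))
bot.move_ptp(p,q)
st=bot.read_state(); im=bot.camera('wrist'); print(st['t'],st['tcp_pos'],st['eef_rot'])
np.savez('w1.npz',V=wview(st)); cv2.imwrite('pics/w1.png',im[:,:,::-1])
c,s=np.cos(.23),np.sin(.23)
P=[[603+c*x-s*y,106.3+s*x+c*y,28] for x,y in((-26,-18),(26,-18),(26,18),(-26,18))]
print(proj(P,'wrist',wview(st)))
E
```

```text
[ 0.493  0.275 -0.171  0.    -1.125  1.308]
2.9167 [603.136 105.309 200.028] [0.993 0.114 0.    0.   ]
[[340.148 236.557]
 [340.813 183.509]
 [302.37  183.562]
 [303.352 236.611]]
```

View pics/w1.png

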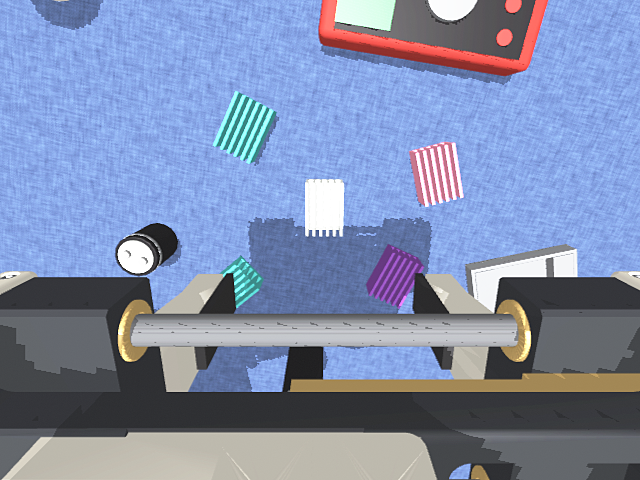

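The wrist view shows the silver sink at (324,205), aligned with the jaws and within about 3 mm of the prediction. Its neighbours, teal (238,280) and purple (395,275), are clear of the fingers. Grasping now.

```bash
python3 - <<'E'
from h import *
q=best([604.5,105.8,7],0.23+np.pi/2)
bot.move_gripper(64)
bot.line_to([604.5,105.8,60],250,q); bot.line_to([604.5,105.8,7],90)
bot.move_gripper(20,15)
st=bot.read_state(); print(st['t'],st['tcp_pos'],st['width'],st['contact_force'])
bot.line_to([604.5,105.8,150],150)
st=bot.read_state(); im=bot.camera('wrist'); print(st['t'],st['width'],st['contact_force']); cv2.imwrite('pics/w2.png',im[:,:,::-1])
cv2.imwrite('pics/sd2.png',bot.camera('side')[:,:,::-1])
E
```

```text
5.6417 [604.611 105.838   7.271] 35.641883917561685 [-0.729  0.475  1.757]
6.7417 35.90880665946402 [-0.065 -0.221 -1.014]
```

View pics/w2.png

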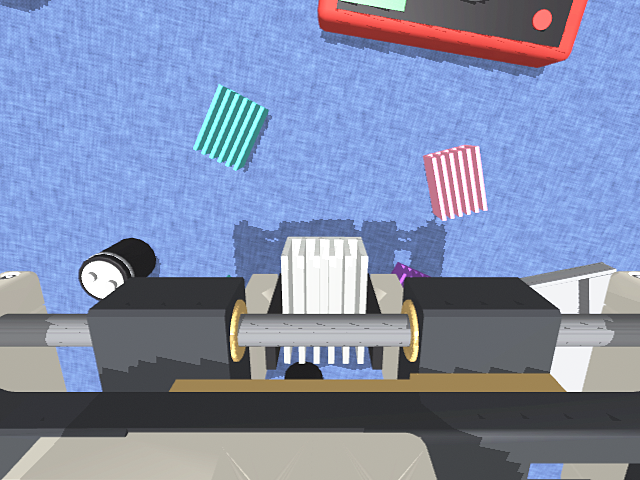

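View pics/sd2.png

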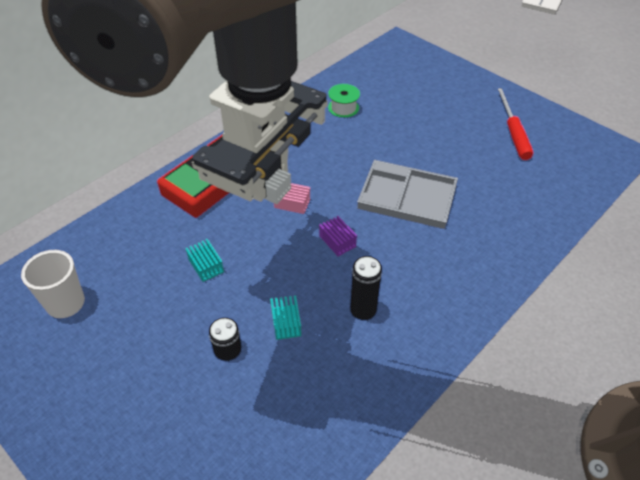

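Sink is held square (width 35.9). Moving above the tray and checking its pose.

```bash
python3 - <<'E'
from h import *
yaw=.466; C=np.array([531,-137.]); e=np.array([np.cos(yaw),np.sin(yaw)])
L=C-32*e; p=[*L,220]
q=best(p,yaw+np.pi/2); print(bot.solve_ik(p,q))
bot.move_ptp(p,q)
st=bot.read_state(); im=bot.camera('wrist'); print(st['t'],st['width'],st['tcp_pos'],st['contact_force'])
V=wview(st);np.savez('w3.npz',V=V)
n=np.array([-e[1],e[0]])
for x,y in((-74,-54),(74,-54),(74,54),(-74,54)):
    u=proj([*(C+x*e+y*n),18],'wrist',V)[0]; print(u); im=cv2.circle(im.copy(),tuple(int(v) for v in u),3,(255,0,0),1)
cv2.imwrite('pics/w3.png',im[:,:,::-1])
E
```

```text
[ 0.082  0.116 -0.327  0.    -1.129 -1.186]
8.975 35.63226554547715 [ 502.493 -151.231  219.852] [ 0.028  0.386 -1.55 ]
[270.849 164.825]
[276.311 298.144]
[372.33  298.264]
[378.212 164.94 ]
```

View pics/w3.png

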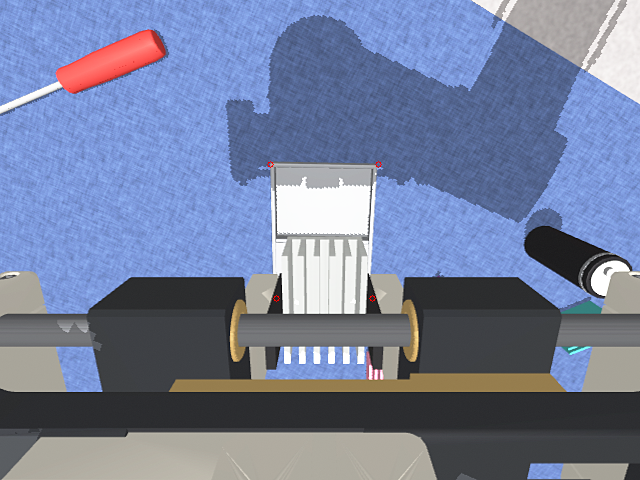

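Rim corners at (271,164) and (378,164) match the predicted marks within 1 px; the tray pose is good. Lowering in.

```bash
python3 - <<'E'
from h import *
K,T=cam('wrist')
Vt=np.linalg.inv(T)
print('far end tool x', unproj([(324,257)],-21,'wrist',Vt), unproj([(324,238)],7,'wrist',Vt))
yaw=.466; C=np.array([531,-137.]); e=np.array([np.cos(yaw),np.sin(yaw)]); L=C-32*e
bot.line_to([*L,60],220); bot.line_to([*L,25],80); bot.line_to([*L,11.9],30)
st=bot.read_state(); print(st['t'],st['tcp_pos'],st['width'],st['contact_force'])
bot.move_gripper(46); print(bot.read_state()['width'],bot.read_state()['contact_force'])
bot.line_to([*L,60],100); bot.line_to([*L,160],250)
st=bot.read_state(); im=bot.camera('wrist'); cv2.imwrite('pics/w4.png',im[:,:,::-1]); 
np.savez('w4.npz',V=wview(st)); print(st['t'],st['contact_force'])
E
```

```text
far end tool x [[ 26.587  -0.545 -21.   ]] [[26.037 -0.552  7.   ]]
11.0667 [ 502.358 -151.386   11.767] 36.0891800816394 [ 0.498 -0.754 -0.763]
46.14148017228571 [ 0.148 -0.205 -1.171]
12.7167 [-1.074 -0.036 -0.695]
```

View pics/w4.png

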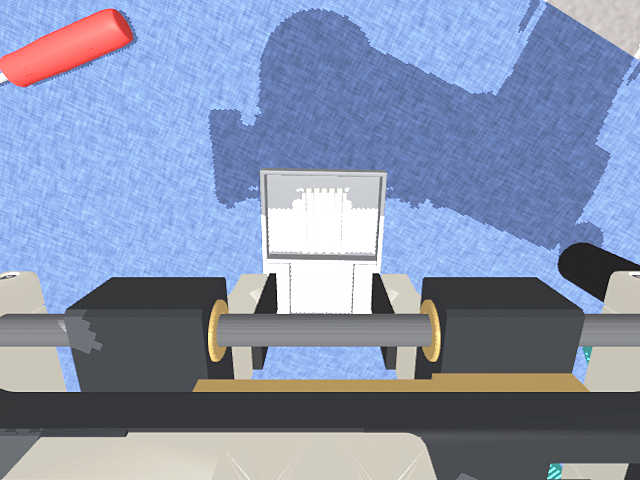

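The sink sits in the larger compartment at about (324,218) with the fins up; it looks square and clear of the walls. Next is the tall capacitor.

```bash
python3 - <<'E'
from h import *
p=[433.2,87.3,230]; a=np.arctan2(87.3,433.2)+np.pi/2; q=best(p,a); print(bot.solve_ik(p,q),bot.solve_ik([433.2,87.3,56],q))
bot.move_ptp(p,q); bot.move_gripper(88)
cv2.imwrite('pics/sc5.png',bot.camera('scene')[:,:,::-1]); cv2.imwrite('pics/sd5.png',bot.camera('side')[:,:,::-1])
st=bot.read_state(); im=bot.camera('wrist').copy(); V=wview(st); np.savez('w5.npz',V=V)
t=np.linspace(0,2*np.pi,40); P=np.c_[433.2+20*np.cos(t),87.3+20*np.sin(t),0*t+100]
for u in proj(P,'wrist',V): cv2.circle(im,tuple(int(v) for v in u),1,(255,0,0),-1)
cv2.imwrite('pics/w5.png',im[:,:,::-1]); print(st['t'],st['width'])
E
```

```text
[ 0.648 -0.04  -0.466  0.    -1.144  1.122] [ 0.648  0.172 -0.709  0.    -0.69   1.122]
15.725 87.40351333089883
```

View pics/w5.png

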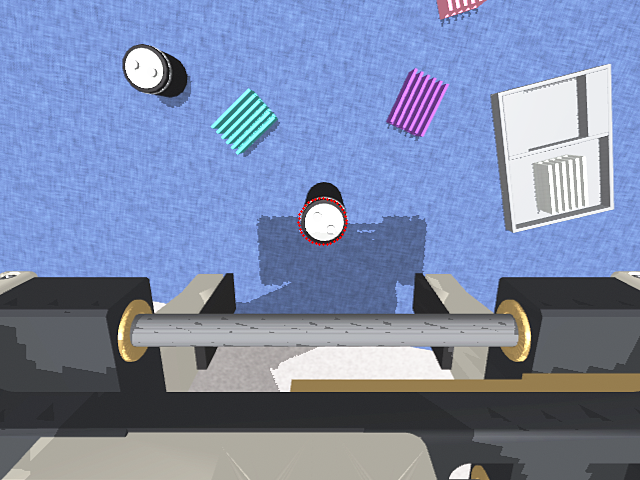

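View pics/sc5.png

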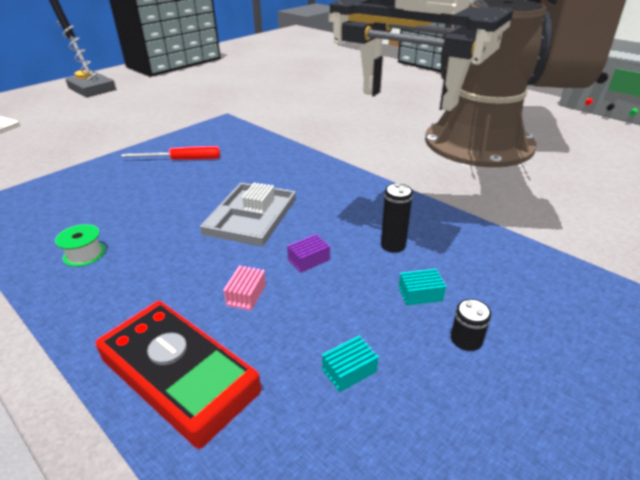

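View pics/sd5.png

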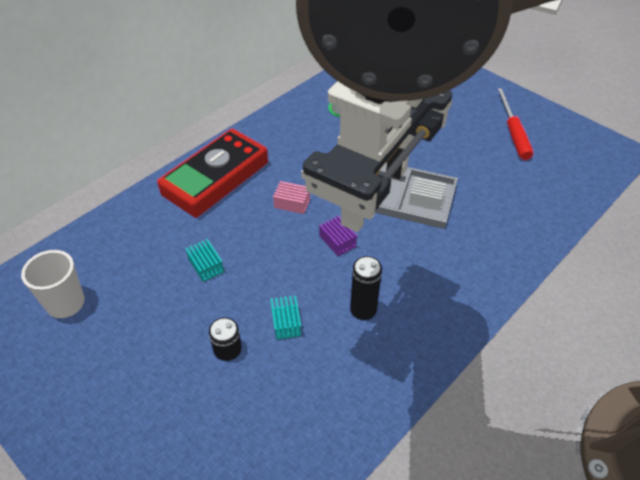

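Sink lies flat in the larger compartment (scene (258,197), side (430,191)). The predicted rim of the tall capacitor matches the picture at (323,221). Grasping.

```bash
python3 - <<'E'
from h import *
c=[433.2,87.3]
bot.line_to([*c,130],250); bot.line_to([*c,56],100); bot.move_gripper(25,25)
st=bot.read_state(); print(st['t'],st['tcp_pos'],st['width'],st['contact_force'])
bot.line_to([*c,170],150); st=bot.read_state(); print(st['t'],st['width'],st['contact_force'])
yaw=.466; C=np.array([531,-137.]); e=np.array([np.cos(yaw),np.sin(yaw)]); S=C+40*e
p=[*S,170]; q=best(p,yaw+np.pi/2); bot.move_ptp(p,q)
bot.line_to([*S,90],150)
st=bot.read_state(); print(st['t'],st['tcp_pos'],st['width'],st['contact_force'],st['moment'])
for n in('scene','side'): cv2.imwrite(f'pics/{n}6.png',bot.camera(n)[:,:,::-1])
V=wview(st);np.savez('w6.npz',V=V); cv2.imwrite('pics/w6.png',bot.camera('wrist')[:,:,::-1])
a=cv2.imread('pics/scene6.png')[100:250,170:370];b=cv2.imread('pics/side6.png')[80:230,300:500]
cv2.imwrite('pics/c6.png',np.hstack([cv2.resize(i,(400,300)) for i in(a,b)]))
E
```

```text
18.0417 [433.202  87.357  55.988] 39.728628538704506 [-0.676  0.295  1.061]
18.95 39.44781143418126 [ 0.269 -0.481 -2.692]
21.6583 [ 567.39  -118.978   90.726] 39.08106953030522 [ 1.029  0.042 -1.953] [-0.022 -0.018  0.014]
```

View pics/c6.png

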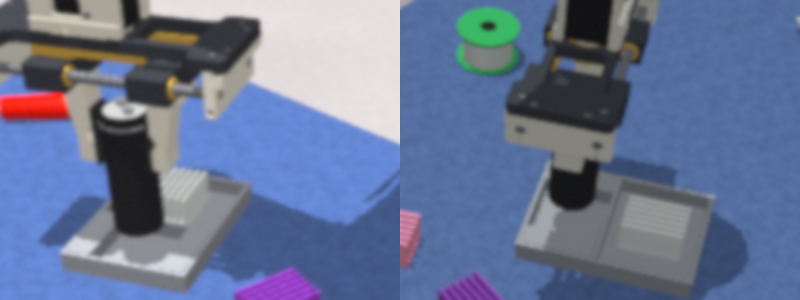

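View pics/w6.png

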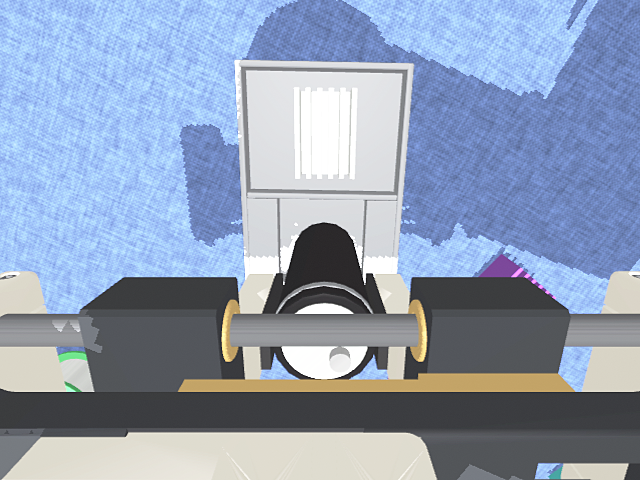

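```bash
python3 - <<'E'
from h import *
t=np.linspace(0,2*np.pi,30)
x,y=567.4,-119
V=np.load('w6.npz')['V']
for n,Vv,f,r in(('scene',None,'scene6',(100,250,170,370)),('wrist',V,'w6',(180,405,170,470))):
    im=cv2.imread(f'pics/{f}.png')
    im=cv2.resize(im[r[0]:r[1],r[2]:r[3]],(400,300))
    k=400/(r[3]-r[2])
    for z in(34.7,134.7):
        for u in (proj(np.c_[x+20*np.cos(t),y+20*np.sin(t),0*t+z],n,Vv)-[r[2],r[0]])*k: cv2.circle(im,tuple(int(v) for v in u),1,(0,0,255),-1)
    cv2.imwrite(f'pics/chk_{n}.png',im)
cv2.imwrite('pics/chk6.png',np.hstack([cv2.imread('pics/chk_scene.png'),cv2.imread('pics/chk_wrist.png')]))
E
```

```text
(no output)
```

View pics/chk6.png

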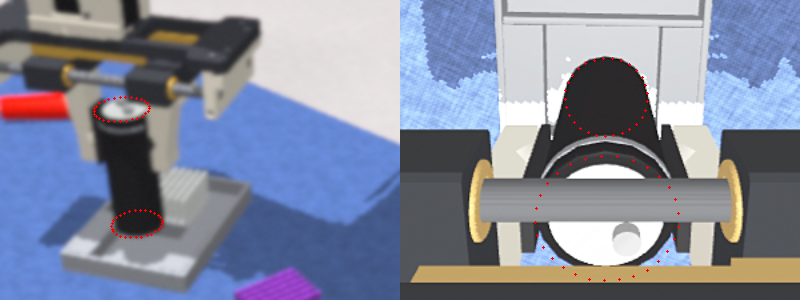

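The capacitor hangs upright over the smaller compartment; the projected top and bottom rings agree with the picture. Lowering it and releasing.

```bash
python3 - <<'E'
from h import *
yaw=.466; C=np.array([531,-137.]); e=np.array([np.cos(yaw),np.sin(yaw)]); S=C+40*e
bot.line_to([*S,68],60)
for z in np.arange(66,59.4,-.8):
    bot.line_to([*S,z],25); st=bot.read_state()
    if st['contact_force'][2]>1.5: break
print(st['t'],st['tcp_pos'],st['width'],st['contact_force'],st['moment'])
bot.pause(.2); print(bot.read_state()['contact_force'])
bot.move_gripper(56); bot.pause(.2); bot.move_gripper(86)
bot.line_to([*S,130],80); bot.line_to([*S,210],200)
st=bot.read_state(); print(st['t'],st['contact_force']); np.savez('w7.npz',V=wview(st))
ims=[bot.camera(n)[:,:,::-1] for n in('scene','side','wrist')]
for n,i in zip('abc',ims): cv2.imwrite(f'pics/w7{n}.png',i)
cv2.imwrite('pics/c7.png',np.hstack([cv2.resize(np.ascontiguousarray(i),(400,300)) for i in(ims[0][100:250,170:370],ims[1][80:230,300:500])]))
E
```

```text
24.575 [ 566.929 -119.046   60.038] 39.79440096943162 [-2.153  0.359  3.825] [ 0.261  0.57  -0.028]
[-1.542  0.526  4.533]
27.8333 [ 0.23   0.626 -1.157]
```

View pics/c7.png

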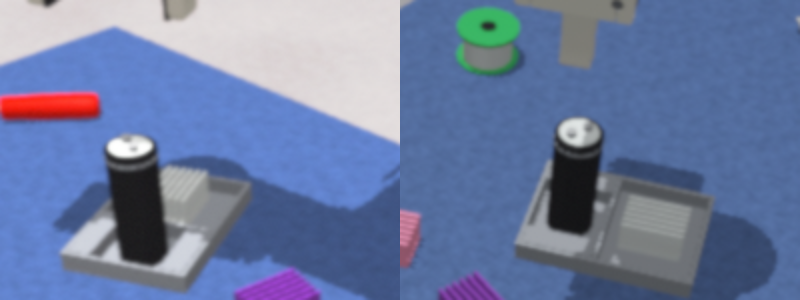

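View pics/w7c.png

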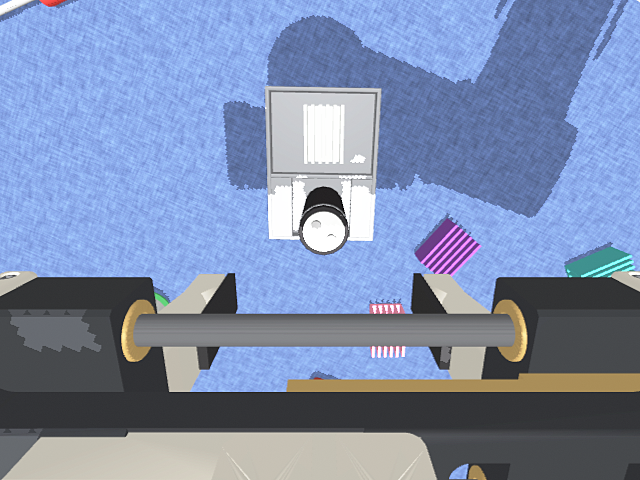

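```bash
python3 - <<'E'
from h import *
print(unproj([(235.3,173.5)],104,'scene'),unproj([(389,146)],104,'side'),'want 566.7 -119')
V=np.load('w7.npz')['V'];print(unproj([(323.5,231)],104,'wrist',V))
print('sink',unproj([(324,135)],32,'wrist',V),'want 502.4 -151.4')
t=np.linspace(0,2*np.pi,40);o=[]
for n,f,r in(('scene','w7a',(100,250,170,370)),('side','w7b',(80,230,300,500))):
    im=cv2.resize(cv2.imread(f'pics/{f}.png')[r[0]:r[1],r[2]:r[3]],(400,300))
    for z in(4,104):
        for u in (proj(np.c_[566.7+20*np.cos(t),-119+20*np.sin(t),0*t+z],n)-[r[2],r[0]])*2: cv2.circle(im,tuple(int(v) for v in u),1,(0,0,255),-1)
    o.append(im)
cv2.imwrite('pics/c8.png',np.hstack(o))
E
```

```text
[[ 565.786 -116.399  104.   ]] [[ 566.167 -119.178  104.   ]] want 566.7 -119
[[ 566.351 -120.117  104.   ]]
sink [[ 502.981 -151.561   32.   ]] want 502.4 -151.4
```

View pics/c8.png

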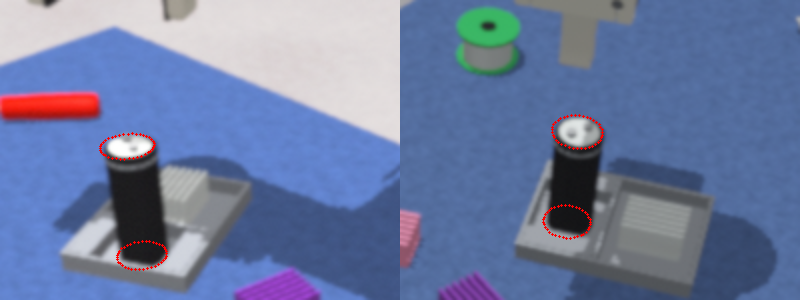

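```bash
python3 - <<'E'
from plant import bot
print(bot.close_job(), bot.read_state()['t'])
E
```

```text
the job is handed in; nothing more can be done
the job is handed in; nothing more can be done
```

The kit tray is loaded and the job is handed in; the clock read about 28 s of the 53 s allowed after the last move.

- **Heat sink:** I placed the bare aluminium heat sink first, flat and fins up, in the larger compartment and let go. The last wrist view put it within about 1 mm of the compartment centre.
- **Tall capacitor:** I then stood it in the smaller compartment and backed the gripper off clear of it. It met the floor at the expected height. Its outline in the scene and side views matches an upright can on the floor.
- **Other objects:** I did not touch the short capacitor or the coloured look-alikes.

**Disagreement in the last checks:** the scene, side and wrist views put the capacitor top within 1 to 3 mm of the target. The scene view was furthest off, at 2.8 mm. The clearance around the can is 10 mm, so I left it. No check failed.

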